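Set the third leg of an upturned floor tom

ROBOT

A 6-joint arm with a two-finger parallel gripper is mounted at the origin on the work surface. World frame = base frame: x ahead of the robot, y to its left, z up, the work surface at z = 0. Lengths are in mm, angles in degrees, forces in N, time in s.
With the tool pointing down it reaches from about 375 to 925 mm from the base axis. Payload 5.7 kg.
Tool frame: the origin (TCP) lies midway between the tips of the shut fingers; the grasp point (between the pads) lies 19 mm behind it; z points along the fingers, y is the direction in which the jaws open and shut (so a half turn about z gives the same grasp; the last joint's range is limited). The gripper opens to 85 mm and grips with 20 to 120 N. Pads are 22 mm wide; open, the fingers measure 114 mm over their backs; the gripper's body (76 mm by 85 mm) begins 54 mm behind the grasp point. The pads swing forward as they close: fully open they stand 13 mm farther back than shut.
Start: joints at [65.884, 20.558, 86.54, -0, 72.909, -6.595], TCP at [180.626, 572.134, 231.267] pointing down, gripper open.
Joint ranges: [-170.27, 170.27], [-57.76, 135], [12.27, 136.19], [-55.21, 235.2], [11.17, 155.16], [-170.74, 170.74]. Speed limits (degrees/s): [136.94, 136.94, 180, 180, 180, 180].

INTERFACE

Orientations are given as a 3x3 rotation matrix whose columns are the frame's x, y, z axes.
In Python, from bench import read_state, optics, ticket gives the robot as it stands. The module is installed in compiled form; this text tells all that it offers.
- The arm moves only by the shell command python3 -m jog 'ROWS' [OPENING]. ROWS is JSON, a list of rows, each a list of 2 entries, a list of its own where there are three numbers: the shift along the tool's x, y, z in cm, then the turn, a rotation vector about the tool's x, y, z in rad. In form: [[[dx, dy, dz], [wx, wy, wz]], ...]. A call has 1 to 10 rows; each row shifts and turns the commanded pose from where the row before left it, along the tool's axes as they then stand; what a row does not reach is not made up. A row lasts 1/12 s, in which the tool goes at most 41.7 mm and 7.16 degrees, less where a joint would pass 70% of its speed; a pose out of reach is approached as far as the arm can. A call with a gripper value outside its range is refused whole. OPENING is the closure in counts, from 0 (fully open) to 255 (shut), set as the call begins (- or left out, the last holds). The fingers move at their own pace and stop on an object; the grip force is fixed at half the most. Time passes only in rows, so rows that do not move let the fingers close. It gives the time, the measured TCP pose, the force and the opening at its end, in the units of the state.
- read_state(): the state, without advancing time (a new reading comes with each control period).
- optics.snapshot(name): name is "side" or "top" or "wrist"; returns the picture (400x640x3 uint8, red, green, blue); there is no depth.
- optics.get_calibration(name): a dict with "intrinsics" (3x3 intrinsics, pixels), "T" (4x4, takes a point from camera to world coordinates). Camera axes: x right, y up, looking along -z (the intrinsics and any distortion apply to the point x, -y, -z); pixel columns grow to the right and rows downward; lengths in mm; the calibration is good to about 2 mm. A picture is of the moment at which its call begins: read the wrist's pose just before it. get_calibration takes no time and is no camera call; for the wrist camera it gives the pose at the moment of the call.
- ticket.sign_off(): hands the job in, once; it reports no verdict.
The state is a dict: "clock": time; "joints": joint angles; "qvel": joint speeds; "tau": joint torques, N m; "ee_pos": TCP position; "tool_rot": TCP orientation; "wrist_force": force on the tool from outside, world axes, zero at the start; "wrist_torque": the same for the moment, N m; "gripper_width": opening from 0.0 (shut) to 1.0 (fully open).
Only numpy, scipy, OpenCV 4.12 (cv2) and the standard library are available. Lean on these libraries where they do the work, as an engineer would, in place of code of your own. Each camera call takes 0.05 s, during which the arm holds its last target. There are 200 camera calls.

TASK

The small floor tom stands upside down on the table; two of its legs are already clamped, and the third, whose wing bolt is loose, has dropped all the way down in its bracket. Draw that low leg straight up through the bracket, without forcing it or pulling it clear, until its foot is level with the other two feet, and finish while still holding it there so that its wing bolt can be tightened. The drum must stay standing where it is, its other two legs as they are, and the things lying about, the drum key on the drum included, undisturbed.

Things in the scene. Friction and masses are not known exactly. Their poses are not given: they have to be found in the camera images.
- leg_foot (a point): Low loose leg: upright 10 mm steel rod, 255 mm long in all, with a black rubber foot (25 mm across, 40 mm tall) on top; about 0.17 kg. Point: centre of the foot, where to grip (20 mm of foot above and below). At the start 235 mm above the table, 35 mm above the drum's rim, the rod's end on the table. z up along the leg. Only the hand keeps it up: let go, it drops.
- leg_end (a point): Lower end of that loose leg's rod, on its axis, 235 mm below the centre of its foot. At the start it is on the table.
- bracket (a point): Centre of the bore that the loose leg runs in: vertical, 11.5 mm across, 60 mm long (30 mm above and below this point), open at both ends, 115 mm above the table on the drum's -x side. The leg has 0.75 mm play all round and leans at most 25 mrad. Its loose wing bolt sticks out to the drum's -x, ending about 45 mm from the bore's axis. Axes as the drum's.
- drum: Floor tom, upside down, loose, 2.8 kg: wine-red shell 254 mm across, steel hoops (about 272 mm), 200 mm high to the upper rim. Origin: centre of its underside on the table, z up. Leg bores 155 mm from its axis: the loose leg on -x (roughly towards the robot), the clamped ones 120 degrees to either side. Its y axis is the tangent at the loose leg.
- set_foot_left (a point): Centre of the rubber foot of one clamped leg (same size as the loose one), at 77.5, 134.2 mm in the drum's x, y; z up. Both clamped feet are at one height, 40 to 75 mm higher than the dropped one, different each time.
- set_foot_right (a point): Centre of the rubber foot of the other clamped leg, at 77.5, -134.2 mm in the drum's x, y; at the same height as the other clamped foot.
- drum_key: Small steel drum key, 52 x 47 mm, 10 mm thick, lying on the upturned drum head (192 mm above the table), inside the hoop. Origin on its underside. Leave it.
- mug: White mug, 82 mm in diameter, 95 mm high; origin at the centre of its underside. Leave it.
- stick_a: Drumstick, 402 mm long, 14 mm thick, lying on the table along its x; origin under its middle. Leave it.
- stick_b: The other drumstick, the same. Leave it.
- remote: Black remote control, 170 x 45 x 18 mm, lying along its x; origin at the centre of its underside. Leave it.
- polish: Blue bottle of drum polish, 48 mm in diameter, 130 mm high; origin at the centre of its underside. Leave it.
- wax_tin: Brass-coloured tin of wax, 70 mm in diameter, 24 mm high; origin at the centre of its underside. Leave it.
Not all that is in view belongs to the job. Of the things shaped like the part that bears leg_foot, the bare steel one is meant.

How it is judged:
By the outcome, as a careful person would: the job done as asked, in the order asked, and still so for the second after the job is handed in, while the arm keeps its last pose, push and grip.
It also fails if it takes over 29 s, if anything falls off the work surface, if the arm or the gripper's body presses on something with over 40 N, if the wrist force passes 120 N, or if a joint passes its speed limit or range.

## Working session

There is one attempt and no reset: what is moved stays moved. The work goes in short steps, Python scripts to look and compute and a shell command to move; the robot and the scene stay as the last step left them, time stands still between calls to the robot, and variables do not carry over. Pictures are saved under pics/ and viewed, about 8 in all and at most 12, crops included, and the job is handed in when it is done.

```bash
mkdir -p pics; python3 - <<'E'
from bench import read_state, optics
import cv2,numpy as np
for n in("side","top"):
    cv2.imwrite(f"pics/{n}0.png",optics.snapshot(n)[:,:,::-1]); c=optics.get_calibration(n); print(n,c["intrinsics"],np.round(c["T"],3), c.keys())
s=read_state(); print(s)
E
```

```text
side [[396.04143352   0.         314.67343524]
 [  0.         396.04143352 203.10750771]
 [  0.           0.           1.        ]] [[ 9.50000e-01  2.19000e-01 -2.22000e-01  3.41625e+02]
 [-3.11000e-01  6.88000e-01 -6.55000e-01 -7.19616e+02]
 [ 9.00000e-03  6.91000e-01  7.22000e-01  9.44629e+02]
 [ 0.00000e+00  0.00000e+00  0.00000e+00  1.00000e+00]] dict_keys(['intrinsics', 'T'])
top [[377.13191249   0.         314.30702933]
 [  0.         377.13191249 196.6940075 ]
 [  0.           0.           1.        ]] [[ 3.000000e-03  9.810000e-01 -1.920000e-01  3.893660e+02]
 [-1.000000e+00  5.000000e-03  1.200000e-02  1.179500e+01]
 [ 1.300000e-02  1.920000e-01  9.810000e-01  1.080017e+03]
 [ 0.000000e+00  0.000000e+00  0.000000e+00  1.000000e+00]] dict_keys(['intrinsics', 'T'])
{'clock': 0.1, 'joints': array([ 6.58842965e+01,  2.05952089e+01,  8.65930351e+01,  7.41571793e-04,
        7.29095381e+01, -6.59576997e+00]), 'qvel': array([ 0.04908971, -0.06692143, -0.05108137, -0.00776899, -0.05168161,
        0.0328259 ]), 'tau': array([ 1.83157831e-04, -5.28646731e+01, -2.79351085e+01, -3.55202901e-04,
        4.99199872e-03, -4.72171439e-05]), 'ee_pos': array([180.38021719, 571.5925472 , 230.52144505]), 'tool_rot': array([[-9.53611054e-01,  3.01040622e-01, -7.08582991e-04],
       [ 3.01041384e-01,  9.53609812e-01, -1.55261424e-03],
       [ 2.08311736e-04, -1.69390291e-03, -9.99998544e-01]]), 'wrist_force': array([ 0.27376426, -0.33484986, -0.77017709]), 'wrist_torque': array([ 0.00727683, -0.06423133,  0.0363996 ]), 'gripper_width': 1.0019915625095284}
```

View pics/side0.png

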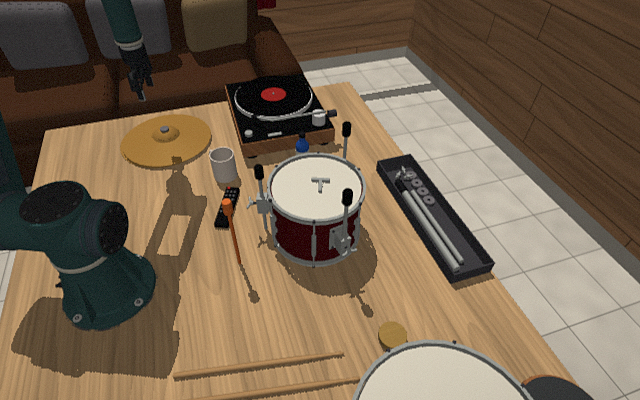

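View pics/top0.png

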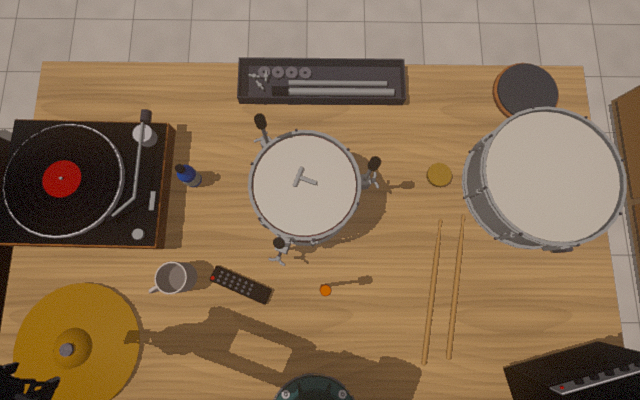

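The pictures show the drum at top (305,185). The loose foot is at top (280,243) / side (259,172). The set feet are at top (260,121), (374,163) / side (346,129), (347,197). An orange-topped standing rod is at top (326,290), near the approach path.

```bash
cat > h.py <<'E'
import numpy as np,cv2
from bench import read_state, optics
def proj(cal,P):
    T=cal["T"];K=cal["intrinsics"];p=(np.atleast_2d(P)-T[:3,3])@T[:3,:3]
    p=p*[1,-1,-1];q=p@K.T;return q[:,:2]/q[:,2:]
def ray(cal,uv):
    T=cal["T"];K=cal["intrinsics"];d=np.linalg.inv(K)@[uv[0],uv[1],1]
    d=T[:3,:3]@(d*[1,-1,-1]);return T[:3,3],d/np.linalg.norm(d)
def onz(cal,uv,z):
    o,d=ray(cal,uv);return o+d*(z-o[2])/d[2]
def tri(rays):
    A=0;b=0
    for o,d in rays:
        M=np.eye(3)-np.outer(d,d);A=A+M;b=b+M@o
    X=np.linalg.solve(A,b);return X,[np.linalg.norm((np.eye(3)-np.outer(d,d))@(X-o)) for o,d in rays]
def blob(img,c,r=14,thr=45):
    m=np.zeros(img.shape[:2],np.uint8);u,v=c
    m[v-r:v+r,u-r:u+r]=(img[v-r:v+r,u-r:u+r].max(2)<thr)
    n,l,s,ce=cv2.connectedComponentsWithStats(m)
    k=1+np.argmax(s[1:,4]);return ce[k],s[k]
E
python3 - <<'E'
from h import *
S=cv2.imread("pics/side0.png");T=cv2.imread("pics/top0.png")
cs,ct=optics.get_calibration("side"),optics.get_calibration("top")
for n,a,b in(("loose",(259,172),(280,243)),("left",(346,129),(260,121)),("right",(347,197),(374,163))):
    p,sp=blob(S,a);q,sq=blob(T,b);X,e=tri([ray(cs,p),ray(ct,q)])
    print(n,p.round(1),sp,q.round(1),sq,X.round(1),np.round(e,1))
crop=lambda I,x,y,w,h,k:cv2.resize(I[y:y+h,x:x+w],None,fx=k,fy=k,interpolation=cv2.INTER_CUBIC)
a=crop(S,200,110,180,160,3);b=crop(T,190,100,240,213,3)[:480,:]
a=cv2.resize(a,(400,356));b=cv2.resize(crop(T,220,100,180,160,3),(400,356))
cv2.imwrite("pics/c1.png",np.hstack([a,b]))
E
```

```text
Traceback (most recent call last):
  File "h.py", line 20, in blob
    k=1+np.argmax(s[1:,4]);return ce[k],s[k]
        ~~~~~~~~~^^^^^^^^^
ValueError: attempt to get argmax of an empty sequence
```

```bash
python3 - <<'E'
from h import *
S=cv2.imread("pics/side0.png");T=cv2.imread("pics/top0.png")
cs,ct=optics.get_calibration("side"),optics.get_calibration("top")
crop=lambda I,x,y,w,h,k:cv2.resize(I[y:y+h,x:x+w],None,fx=k,fy=k,interpolation=cv2.INTER_CUBIC)
a=cv2.resize(crop(S,220,110,150,170,3),(400,453));b=cv2.resize(crop(T,240,105,150,170,3),(400,453))
cv2.imwrite("pics/c1.png",np.hstack([a,b]))
for n,a,b in(("loose",(259,172),(280,243)),("left",(346,129),(260,121)),("right",(347,197),(374,163))):
  try:
    p,sp=blob(S,a,14,60);q,sq=blob(T,b,14,60);X,e=tri([ray(cs,p),ray(ct,q)])
    print(n,p.round(1),sp,q.round(1),sq,X.round(1),np.round(e,1))
  except Exception as x:print(n,x, S[a[1],a[0]],T[b[1],b[0]])
E
```

```text
loose [258.5 171.5] [254 164  10  17 126] [278.3 242.9] [274 238  10  10  55] [450.9  80.9 235. ] [1.6 1.6]
left [346.3 129.1] [342 122   9  16 118] [260.  121.2] [255 114  11  15 114] [716.4 123.2 286.4] [1.1 1.1]
right [347.1 197.1] [342 189  11  18 154] [373.6 163.6] [368 157  12  14  92] [ 620.3 -127.8  286.9] [1.3 1.3]
```

View pics/c1.png

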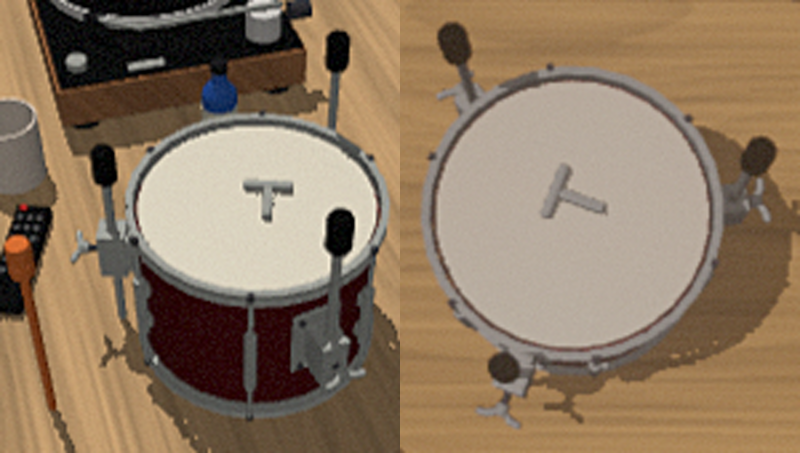

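The crop shows all three feet clearly; triangulation gives loose ≈ (451, 81, 235) and the set feet at z ≈ 286.6, with a leg circle of 155.3 mm against the stated 155. Next I check the orange rod and plan the approach.

```bash
cat >> h.py <<'E'
def plan(P,yax,n=None):
    from scipy.spatial.transform import Rotation as R
    s=read_state();M=s["tool_rot"];z=np.array([0,0,-1.]);y=np.array([*yax,0]);y/=np.linalg.norm(y);G=np.c_[np.cross(y,z),y,z]
    d=np.array(P)-s["ee_pos"];print("cm tool",(M.T@d/10).round(2),"rotvec",R.from_matrix(M.T@G).as_rotvec().round(4),"ee",s["ee_pos"].round(1),"F",s["wrist_force"].round(2),"w",s["gripper_width"],s["clock"])
E
python3 - <<'E'
from h import *
S=cv2.imread("pics/side0.png");T=cv2.imread("pics/top0.png")
cs,ct=optics.get_calibration("side"),optics.get_calibration("top")
r=[]
for I,c in((S,(228,208)),(T,(326,290))):
    h=cv2.cvtColor(I,cv2.COLOR_BGR2HSV);m=cv2.inRange(h,(5,200,110),(14,255,255));w=np.zeros_like(m);w[c[1]-14:c[1]+14,c[0]-14:c[0]+14]=1
    r.append(cv2.connectedComponentsWithStats(m*w)[2:]);
ps=[c[1+np.argmax(s[1:,4])] for s,c in r];print(ps)
print("orange",tri([ray(cs,ps[0]),ray(ct,ps[1])]))
plan([451,81,320],[.357,.934])
E
```

```text
[array([228.24, 215.08]), array([328.        , 293.83333333])]
orange (array([343.74139242, -30.61726561, 214.02357544]), [np.float64(5.416463498826092), np.float64(5.416463498826123)])
cm tool [-40.57 -38.65  -8.89] rotvec [-0.0017 -0.0002  0.0593] ee [180.4 571.6 230.5] F [ 0.27 -0.33 -0.77] w 1.0019915625095284 0.1
```

```bash
python3 -m jog '[[[0,0,-3],[0,0,0]],[[0,0,-3],[0,0,0]],[[0,0,-3],[0,0,0]],[[-2.8,-2.7,0],[0,0,0]],[[-2.8,-2.7,0],[0,0,0]],[[-2.8,-2.7,0],[0,0,0]],[[-2.8,-2.7,0],[0,0,0]],[[-2.8,-2.7,0],[0,0,0]],[[-2.8,-2.7,0],[0,0,0]],[[-2.8,-2.7,0],[0,0,0]]]' 90
python3 -m jog '[[[-2.8,-2.7,0],[0,0,0]],[[-2.8,-2.7,0],[0,0,0]],[[-2.8,-2.7,0],[0,0,0]],[[-2.8,-2.7,0],[0,0,0]],[[0,0,0],[0,0,0.06]],[[0,0,0],[0,0,0]],[[0,0,0],[0,0,0]]]'
python3 - <<'E'
from h import *
plan([451,81,320],[.357,.934])
c=optics.get_calibration("wrist");I=optics.snapshot("wrist")[:,:,::-1];cv2.imwrite("pics/w1.png",I);print(c)
for P in([451,81,255],[716,123,306],[620,-128,306]):print(proj(c,P))
E
```

```text
clock: 0.93
ee_pos: [310.8, 331.0, 321.0]
tool_rot: [[-0.954, 0.301, -0.0], [0.301, 0.954, -0.0], [0.0, -0.0, -1.0]]
wrist_force: [0.9, -0.5, -0.2]
gripper_width: 0.645
clock: 1.52
ee_pos: [384.7, 196.0, 321.0]
tool_rot: [[-0.934, 0.358, -0.001], [0.358, 0.934, 0.0], [0.001, -0.0, -1.0]]
wrist_force: [-0.1, 0.6, 0.4]
gripper_width: 0.647
cm tool [-10.31  -8.36   0.09] rotvec [-0.0001 -0.001  -0.0009] ee [384.7 196.  321. ] F [-0.14  0.55  0.36] w 0.6467364968226555 1.5167
{'intrinsics': array([[295.20439535,   0.        , 322.65172947],
       [  0.        , 295.20439535, 199.14221575],
       [  0.        ,   0.        ,   1.        ]]), 'T': array([[ 3.57724395e-01, -8.96082056e-01, -2.62812110e-01,
         3.18986811e+02],
       [ 9.33826808e-01,  3.43004032e-01,  1.01566367e-01,
         2.22772153e+02],
       [-8.66185501e-04, -2.81753761e-01,  9.59486356e-01,
         4.62887174e+02],
       [ 0.00000000e+00,  0.00000000e+00,  0.00000000e+00,
         1.00000000e+00]])}
[[221.71664591 327.82569796]]
[[377.22160774 584.32185746]]
[[ 78.10769135 584.01773636]]
```

View pics/w1.png

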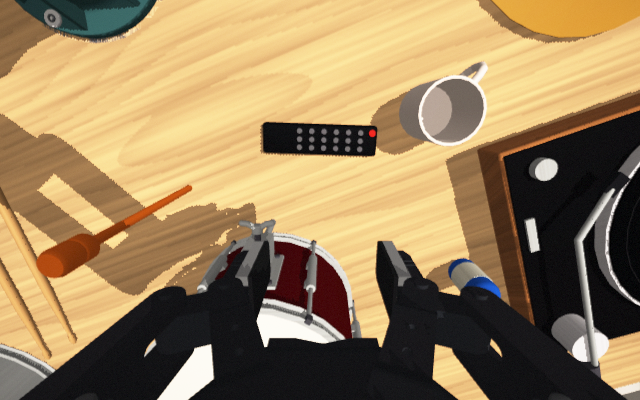

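The wrist view is mostly remote, mug and drum; the loose foot is hidden behind the left finger (around 222,328). I carry on to above it.

```bash

python3 -m jog '[[[-2.6,-2.1,0],[0,0,0]],[[-2.6,-2.1,0],[0,0,0]],[[-2.6,-2.1,0],[0,0,0]],[[-2.5,-2.1,0],[0,0,0]],[[0,0,0],[0,0,0]],[[0,0,0],[0,0,0]]]'
python3 - <<'E'
from h import *
plan([451,81,212],[.357,.934])
c=optics.get_calibration("wrist");W=optics.snapshot("wrist")[:,:,::-1];S=optics.snapshot("side")[:,:,::-1]
print(proj(c,[[451,81,255],[451,81,235]]))
a=cv2.resize(W[150:400,160:480],(400,312));b=cv2.resize(S[80:280,190:446],(400,312))
cv2.imwrite("pics/w2.png",np.hstack([a,b]))
E
```

```text
clock: 2.07
ee_pos: [451.3, 81.2, 321.0]
tool_rot: [[-0.934, 0.357, -0.001], [0.357, 0.934, 0.0], [0.001, -0.0, -1.0]]
wrist_force: [0.1, 1.2, -0.5]
gripper_width: 0.65
cm tool [ 0.02 -0.03 10.9 ] rotvec [-0.     -0.0007 -0.0002] ee [451.3  81.2 321. ] F [ 0.05  1.19 -0.48] w 0.6496412637507404 2.0667
[[320.42417397 211.57198668]
 [320.62128921 203.59329591]]
```

View pics/w2.png

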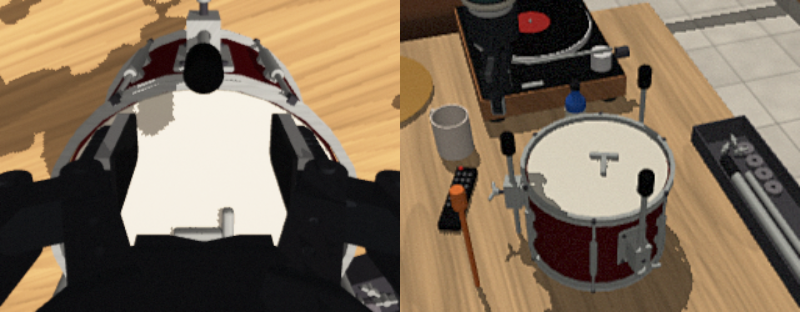

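The wrist crop shows the foot at about u=322.8 full-frame, against a finger midpoint of about 323.6, so it is centred to roughly 1 mm. The side view shows nothing disturbed. I descend and close.

```bash

python3 -m jog '[[[0,0,3],[0,0,0]],[[0,0,3],[0,0,0]],[[0,0,2],[0,0,0]],[[0,0,1.5],[0,0,0]],[[0,0,1.2],[0,0,0]],[[0,0,0],[0,0,0]],[[0,0,0],[0,0,0]],[[0,0,0],[0,0,0]]]'
python3 -m jog '[[[0,0,0],[0,0,0]],[[0,0,0],[0,0,0]],[[0,0,0],[0,0,0]],[[0,0,0],[0,0,0]],[[0,0,0],[0,0,0]],[[0,0,0],[0,0,0]],[[0,0,0],[0,0,0]],[[0,0,0],[0,0,0]]]' 255
python3 - <<'E'
from h import *
plan([451,81,212],[.357,.934]);s=read_state();print(s["wrist_force"],s["wrist_torque"])
E
```

```text
clock: 2.83
ee_pos: [451.2, 81.9, 215.1]
tool_rot: [[-0.935, 0.356, 0.001], [0.356, 0.935, 0.0], [-0.001, 0.0, -1.0]]
wrist_force: [0.5, -0.4, -0.1]
gripper_width: 0.649
clock: 3.5
ee_pos: [451.9, 80.9, 215.3]
tool_rot: [[-0.934, 0.358, 0.002], [0.358, 0.934, 0.0], [-0.002, 0.001, -1.0]]
wrist_force: [0.1, -0.4, 5.1]
gripper_width: 0.278
cm tool [ 0.09 -0.02  0.33] rotvec [ 0.0008  0.0018 -0.001 ] ee [451.9  80.9 215.3] F [ 0.08 -0.41  5.1 ] w 0.27833075029462073 3.5
[ 0.08179815 -0.41063104  5.09799525] [0.00037765 0.11237872 0.02265096]
```

```bash

python3 -m jog '[[[0,0,-0.3],[0,0,0]],[[0,0,-0.5],[0,0,0]],[[0,0,-0.5],[0,0,0]],[[0,0,-0.5],[0,0,0]],[[0,0,0],[0,0,0]],[[0,0,0],[0,0,0]]]'
python3 -m jog '[[[0,0,-0.5],[0,0,0]],[[0,0,-0.5],[0,0,0]],[[0,0,-0.5],[0,0,0]],[[0,0,-0.5],[0,0,0]],[[0,0,-0.5],[0,0,0]],[[0,0,-0.3],[0,0,0]],[[0,0,0],[0,0,0]],[[0,0,0],[0,0,0]],[[0,0,0],[0,0,0]],[[0,0,0],[0,0,0]]]'
python3 - <<'E'
from h import *
plan([451,81,265],[.357,.934])
S=optics.snapshot("side")[:,:,::-1];T=optics.snapshot("top")[:,:,::-1];W=optics.snapshot("wrist")[:,:,::-1]
cv2.imwrite("pics/s3.png",S);cv2.imwrite("pics/t3.png",T);cv2.imwrite("pics/wr3.png",W)
a=cv2.resize(S[90:250,200:380],(450,400),interpolation=2);b=cv2.resize(W[150:350,240:400],(320,400))
cv2.imwrite("pics/c3.png",np.hstack([a,b]))
cs,ct=optics.get_calibration("side"),optics.get_calibration("top")
for n,a,b in(("left",(346,129),(260,121)),("right",(347,197),(374,163))):
    p,_=blob(S,a,14,60);q,_=blob(T,b,14,60);print(n,p,q,tri([ray(cs,p),ray(ct,q)])[0])
print(proj(cs,[[451,81,285],[451,81,265],[451,81,305]]))
E
```

```text
clock: 4.0
ee_pos: [451.1, 80.9, 232.6]
tool_rot: [[-0.934, 0.358, 0.0], [0.358, 0.934, -0.0], [-0.0, 0.0, -1.0]]
wrist_force: [-0.1, 0.4, -1.7]
gripper_width: 0.274
clock: 4.83
ee_pos: [450.9, 80.9, 260.1]
tool_rot: [[-0.934, 0.358, -0.0], [0.358, 0.934, -0.0], [0.0, -0.0, -1.0]]
wrist_force: [0.3, -0.2, -0.5]
gripper_width: 0.278
cm tool [-0.    0.01 -0.49] rotvec [-0.0002 -0.0003 -0.0007] ee [450.9  80.9 260.1] F [ 0.3  -0.18 -0.52] w 0.27806625178562516 4.8333
left [346.29059829 128.99145299] [259.70689655 121.01724138] [716.8614179  123.88574874 286.1562862 ]
right [347.05806452 197.07096774] [375.2 168. ] [ 614.03615034 -131.24966999  290.11359423]
[[256.15625265 157.11716392]
 [256.89979157 163.02438187]
 [255.39145652 151.04106309]]
```

View pics/c3.png

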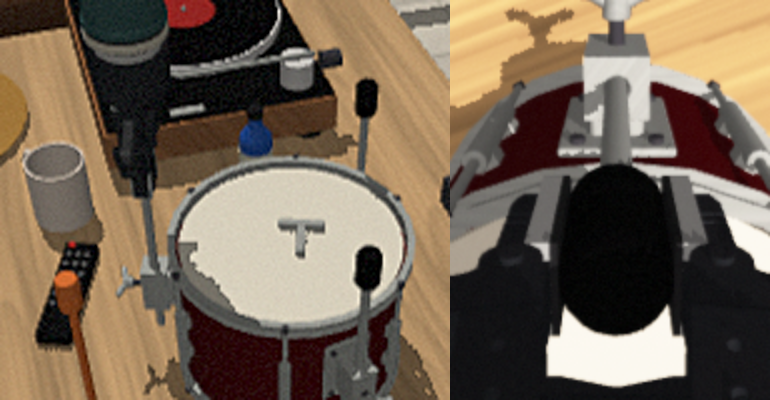

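The crop shows the foot gripped between the pads, with the rod running straight down into the bracket, so the leg rises with the hand. In the side view the foot is hidden by the fingers. I refine the set height with a least-squares fit on the starting blobs, and check the foot-to-TCP offset in the wrist picture.

```bash
python3 - <<'E'
from h import *
from scipy.optimize import least_squares
S=cv2.imread("pics/side0.png");T=cv2.imread("pics/top0.png")
cs,ct=optics.get_calibration("side"),optics.get_calibration("top")
for thr in(50,60,70,80):
    ms=[blob(S,a,14,thr)[0] for a in((258,172),(346,129),(347,197))];mt=[blob(T,b,14,thr)[0] for b in((279,243),(260,121),(374,163))]
    L=np.array([[-155,0],[77.5,134.2],[77.5,-134.2]])
    def f(p):
        x,y,a,z=p[:4];R=np.array([[np.cos(a),-np.sin(a)],[np.sin(a),np.cos(a)]])
        P=np.c_[L@R.T+[x,y],[235,z,z]]
        return np.r_[(proj(cs,P)+p[4:6]-ms).ravel(),(proj(ct,P)+p[6:8]-mt).ravel(),p[4:8]*.3]
    r=least_squares(f,[596,25,-.365,286,0,0,0,0]);print(thr,r.x.round(2),"res",np.abs(r.fun).max().round(2))
W=cv2.imread("pics/wr3.png");c=optics.get_calibration("wrist");s=read_state();t=s["ee_pos"];print(t)
w=W[150:350,240:400];g=w.max(2)
col=g[:,80:90].mean(1);print([(150+i,int(v)) for i,v in enumerate(col) if 75<=i+0 or i<100][::4])
a=np.linspace(0,2*np.pi,60)
for k in(15,18,20,22,25):
    C=[proj(c,np.c_[t[0]+12.5*np.cos(a),t[1]+12.5*np.sin(a),0*a+t[2]+k+h]) for h in(-20,20)]
    print(k,"bottom circle v",C[0][:,1].min().round(1),"top circle vmax",C[1][:,1].max().round(1),"umin/max",C[1][:,0].min().round(1),C[1][:,0].max().round(1))
E
```

```text
50 [ 5.8955e+02  2.2010e+01 -3.6000e-01  3.0320e+02  2.0800e+00  1.6400e+00
 -1.6700e+00 -1.7100e+00] res 3.67
60 [ 5.9560e+02  2.5410e+01 -3.7000e-01  2.8715e+02  5.6000e-01 -7.0000e-02
 -8.0000e-02  5.3000e-01] res 0.17
70 [ 5.9565e+02  2.5390e+01 -3.6000e-01  2.8733e+02  5.4000e-01  2.0000e-02
 -1.0000e-02  4.7000e-01] res 0.19
80 [ 5.9564e+02  2.5210e+01 -3.6000e-01  2.8639e+02  5.3000e-01  3.1000e-01
  2.0000e-02  5.0000e-01] res 0.18
[450.97271322  80.89129195 260.09240141]
[(150, 210), (154, 208), (158, 204), (162, 122), (166, 109), (170, 83), (174, 114), (178, 166), (182, 224), (186, 223), (190, 123), (194, 114), (198, 126), (202, 127), (206, 124), (210, 123), (214, 121), (218, 119), (222, 119), (226, 119), (230, 105), (234, 6), (238, 4), (242, 7), (246, 6), (250, 7), (254, 5), (258, 5), (262, 5), (266, 7), (270, 6), (274, 8), (278, 7), (282, 6), (286, 7), (290, 6), (294, 5), (298, 5), (302, 6), (306, 6), (310, 6), (314, 5), (318, 237), (322, 251), (326, 251), (330, 251), (334, 251), (338, 251), (342, 224), (346, 18)]
15 bottom circle v 226.7 top circle vmax 316.1 umin/max 289.1 349.3
18 bottom circle v 228.8 top circle vmax 320.9 umin/max 288.3 349.9
20 bottom circle v 230.3 top circle vmax 324.2 umin/max 287.7 350.4
22 bottom circle v 231.8 top circle vmax 327.6 umin/max 287.1 350.8
25 bottom circle v 234.1 top circle vmax 332.9 umin/max 286.2 351.5
```

```bash

python3 -m jog '[[[0,0,-0.3],[0,0,0]],[[0,0,-0.3],[0,0,0]],[[0,0,-0.12],[0,0,0]],[[0,0,0],[0,0,0]],[[0,0,0],[0,0,0]],[[0,0,0],[0,0,0]],[[0,0,0],[0,0,0]],[[0,0,0],[0,0,0]]]'
python3 - <<'E'
from h import *
plan([451,81,267.3],[.357,.934])
S=optics.snapshot("side")[:,:,::-1];T=optics.snapshot("top")[:,:,::-1];cv2.imwrite("pics/s4.png",S);cv2.imwrite("pics/t4.png",T)
S0=cv2.imread("pics/side0.png");S3=cv2.imread("pics/s3.png");k=10
cv2.imwrite("pics/c4.png",np.hstack([cv2.resize(I[195:245,245:280],(260,371),interpolation=cv2.INTER_CUBIC) for I in(S0,S3,S)]))
cs,ct=optics.get_calibration("side"),optics.get_calibration("top")
for z in(0,40,45,50,52,55,85,145):print(z,(proj(cs,[451,81,z])[0]+[.55,0]).round(1))
for n,a,b in(("left",(346,129),(260,121)),("right",(347,197),(374,163))):
    print(n,*(blob(I,p,14,70)[0].round(1) for I,p in((S0,a),(S,a),(cv2.imread("pics/top0.png"),b),(T,b))))
E
```

```text
clock: 5.65
ee_pos: [451.0, 80.9, 267.4]
tool_rot: [[-0.934, 0.358, -0.0], [0.358, 0.934, -0.0], [0.0, -0.0, -1.0]]
wrist_force: [0.5, -0.6, -1.4]
gripper_width: 0.279
cm tool [0.   0.01 0.01] rotvec [-0.0002 -0.0001 -0.0007] ee [451.   80.9 267.4] F [ 0.53 -0.59 -1.36] w 0.27887369794212935 5.65
0 [265.7 228.2]
40 [264.6 219.7]
45 [264.4 218.6]
50 [264.3 217.5]
52 [264.3 217.1]
55 [264.2 216.4]
85 [263.3 209.6]
145 [261.5 195.3]
left [346.3 129.1] [346.2 129. ] [259.9 121.1] [260.  121.2]
right [347.1 197.1] [347.1 197. ] [373.6 163.6] [373.5 163.7]
```

View pics/c4.png

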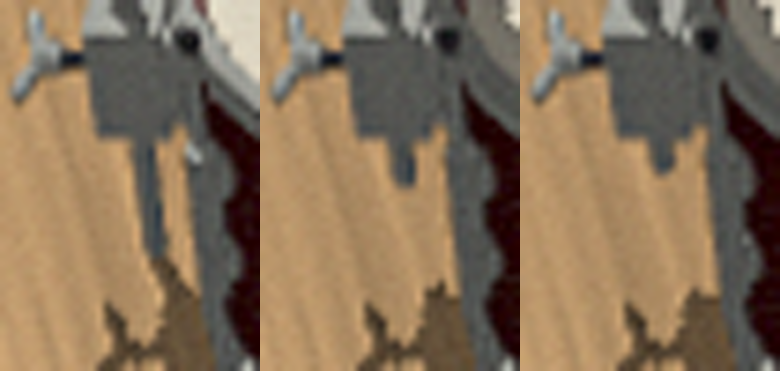

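The rod end rises from row 229.4 (on the table) to about 218.4, i.e. z ≈ 51.5 mm, so the foot is at about 286.5–287 mm with no slip. The set feet and bracket have not moved (≤ 0.1 px). I hand in.

```bash
python3 - <<'E'
from bench import ticket
print(ticket.sign_off())
E
```

```text
the job is handed in; nothing more can be done
None
```

I gripped the loose leg by its foot, drew it about 52 mm straight up through the bracket, and handed in at about 6 s still holding it there.

**Height:**
- The foot is at about 287.1 mm from the arm's height reading, assuming it did not slip in the grip.
- The rod's lower end seen from the side gives about 286.5 mm, which agrees.
- The other two feet measure 286.4 to 287.3 mm.
- With the 2 mm calibration limit, I expect the feet to be level to within about 1–2 mm.

**Scene:** The two clamped feet moved by at most 0.1 px in both views, and the bracket showed no visible shift. I did not measure the key and the loose items separately, but the pictures taken during the approach and first lift showed nothing moved.

**Forces:** Side forces stayed around 1 N or less. Closing the fingers briefly pressed the leg down with about 5 N before the lift.

**Check that disagreed:** Judging the foot's position in the grip from its edges in the wrist picture gave two answers, 15.6 mm and 21.6 mm above the tool point. I did not use it, and relied on the arm reading and the side view of the rod end.

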